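# Fit the discharge tee on the chocolate pump

### The job

Pick up the loose steel tee and screw it clockwise onto the pump's threaded stub until it stops, its collar fully down on the flange. Then back it off, by less than half a turn, until one of its two outlets points in the direction of the raised pointer on the ring round the flange, and leave it there. Leave the mould, the tub and the spatula where they are.

Things in the scene. Friction and masses are not known exactly. Their poses are not given: they have to be found in the camera images.
- tee: Loose stainless tee, 0.4 to 0.65 kg, standing on its collar; 109 mm tall. Origin: centre of the collar's bottom rim, z up on the thread axis. Two equal outlets along +x and -x, 150 mm end to end, 24 mm tube, 31 mm end flanges, centre line 58 mm up, so a half turn makes no difference. Collar 62 mm outside, 49 mm bore, open below, 44 mm deep.
- boss (a point): Centre of the tee's square wrench boss, 90 mm above the rim: 30 x 30 mm, flats facing the tee's +-x and +-y, from 71 to 109 mm above the rim. Grip here from above; it can be taken every quarter turn. Axes as the tee's.
- lugs (a point): Hidden inside the collar, on its axis 9 mm above the rim: the level of two round inward lugs, 7.5 mm thick, under the two outlets (on the tee's +x and -x), tips 17.75 mm from the axis. They run in the stub's thread.
- pump: Fixed pump: square housing 200 x 200 mm, 50 mm high, with a motor barrel on its +x side (to 185 mm from the axis, 70 to 72 mm high). Origin: on the stub's axis at the table top, z up. At the hard stop the line of the tee's outlets stands about 2.15 rad about z from the pump's +x (modulo half a turn).
- seat (a point): On the stub's axis at the flat top face of the round flange (86 mm across), 58 mm above the table; the tee is fully down when its rim is on it. Right-hand thread, two starts: a clockwise turn seen from above lowers the tee 28 mm per whole turn, with about 1.7 mm axial play (about 0.4 rad of turning). Let go, the tee does not turn by itself, but may lean 0.1 rad in the play.
- stub_tip (a point): Top of the tapered stub, 37 mm above the flange; core 32 mm, ridges 47 mm across. The ridges' upper ends lie at +1.89 and -1.25 rad about z from the pump's +x. A tee lowered with its outlets 0.2 to 0.5 rad counter-clockwise of them lands with its rim about 13 mm above the flange, 3.2 rad before the stop; just clockwise of them, 26 mm above it, 6 rad before it, and may tip if let go.
- mark: Fixed dark steel ring, 100 mm across, 6 mm high, on the housing round the flange, with one raised pointer (12 mm high, out to 92 mm from the axis) along its +x: the way an outlet must finally point. Origin: on the stub's axis, 50 mm above the table, z up. It lies 0.8 to 2.3 rad counter-clockwise of an outlet that is at the hard stop.
- mould: Bystander: clear chocolate mould tray, 135 x 275 x 24 mm, origin at the centre of its underside.
- tub: Bystander: white round tub, 96 mm across, 110 mm high, origin at the centre of its underside.
- spatula: Bystander: flat spatula with a wooden handle lying on the table; its length lies along its x.
Mind the look-alikes: they are no part of the job. What is meant by the tee is not yellow, and is the smaller of those in its own colour.

How it is judged:
By the outcome, as a careful person would: the job done as asked, in the order asked, and still so for the second after the job is handed in, with the robot touching nothing.
It also fails if it takes over 72 s, if anything falls off the work surface, if the arm or the gripper's body presses on something with over 40 N, if the wrist force passes 120 N, or if a joint passes its speed limit or range.

### The arm

A 7-joint arm with a two-finger parallel gripper is mounted at the origin on the work surface. World frame = base frame: x ahead of the robot, y to its left, z up, the work surface at z = 0. Lengths are in m, angles in rad, forces in N, time in s.
With the tool pointing down it reaches from about 0.425 to 0.925 m from the base axis. Payload 6.8 kg.
Tool frame: the origin (TCP) lies midway between the tips of the shut fingers; the grasp point (between the pads) lies 19 mm behind it; z points along the fingers, y is the line along which they close (so a half turn about z gives the same grasp; the last joint's range is limited). The gripper opens to 85 mm and grips with 20 to 120 N. Pads are 22 mm wide; open, the fingers measure 114 mm over their backs; the gripper's body (76 mm by 85 mm) begins 54 mm behind the grasp point. The pads swing forward as they close: fully open they stand 13 mm farther back than shut.
Start: joints at [-1.281, 0.477, 0.022, 1.555, -0.011, 1.109, -0.083], TCP at [0.261, 0.622, 0.231] pointing down, gripper open.
Joint ranges: [-2.96, 2.96], [-0.34, 2.1], [-1.41, 1.46], [0.24, 2.44], [-1.37, 4.51], [0.17, 1.92], [-2.96, 2.96]. Speed limits (rad/s): [2.39, 2.39, 3.14, 3.14, 3.14, 3.14, 3.14].

### API

Orientations are given as a unit quaternion [w, x, y, z].
In Python, from station import bot gives the robot as it stands.
- The arm moves only by the tool jog_arm, never from a script. Its argument "rows" is a list of rows, each an object of numbers: "fingers": the finger opening in mm, from 0 to 85.4; "x", "y", "z": the shift along the tool's x, y, z in mm; "ax", "ay", "az": the turn, a rotation vector about the tool's x, y, z in degrees. A call has exactly 8 rows; each row shifts and turns the commanded pose from where the row before left it, along the tool's axes as they then stand; what a row does not reach is not made up. A row lasts 1/10 s, in which the tool goes at most 50 mm and 8.59 degrees, less where a joint would pass 70% of its speed; a pose out of reach is approached as far as the arm can. A call with a gripper value outside its range is refused whole. The fingers move at their own pace and stop on an object; "force" is the grip in N (left out, the last holds). Time passes only in rows, so rows that do not move let the fingers close, or fill a call up. It gives the time, the measured TCP pose, the force, the opening and the grip force at its end, in the units of the state.
- bot.get_obs(): the state, without advancing time (a new reading comes with each control period).
- bot.read_camera(name): name is "scene" or "top" or "wrist"; returns a dict with "pixels" (480x640x3 uint8, red, green, blue), "vertical_fov" (degrees; the focal length in pixels is half the picture's height over the tangent of half this angle, whatever the lens; pixels are square), "cx", "cy" (the principal point, pixels), "dist_coeffs" ([k1, k2, p1, p2, k3] as OpenCV has them; the pictures are not rectified), "world_from_camera" (4x4, takes a point from camera to world coordinates). Camera axes: x right, y down, z forward; pixel columns grow to the right and rows downward; lengths in m; the calibration is good to about 2 mm. A picture is of the moment at which its call begins. There is no depth.
- bot.hand_in(): hands the job in; it is judged then, once.
The state is a dict: "t": time; "q": joint angles; "joint_vel": joint speeds; "joint_torque": joint torques, N m; "eef_pos": TCP position; "tool_rot": TCP orientation; "contact_force": force on the tool from outside, world axes, zero at the start; "torque": the same for the moment, N m; "gripper_width": opening from 0.0 (shut) to 1.0 (fully open); "grasp_force": force on a finger pad.
Only numpy, scipy, OpenCV 4.12 (cv2) and the standard library are available. Lean on these libraries where they do the work, as an engineer would, in place of code of your own. Each camera call takes 0.05 s, during which the arm holds its last target. There are 200 camera calls.

## Working session

There is one attempt and no reset: what is moved stays moved. The work goes in short steps, Python scripts to look and compute and a tool call to move; the robot and the scene stay as the last step left them, time stands still between calls to the robot, and variables do not carry over. Pictures are saved under pics/ and viewed, at most 10 in all, crops included, and the job is handed in when it is done.

Besides the shell and the picture viewer there is one more tool, called after "Emit:" by a JSON object that holds its "fn" and its "kwargs". jog_arm: Moves the arm, as the interface text tells. Its arguments: {"type":"object","properties":{"rows":{"type":"array","items":{"type":"object","properties":{"fingers":{"type":"number"},"x":{"type":"number"},"y":{"type":"number"},"z":{"type":"number"},"ax":{"type":"number"},"ay":{"type":"number"},"az":{"type":"number"}}}},"force":{"type":"number"}},"required":["rows"]}

```bash
ls; mkdir -p pics; cat > h.py <<'E'
import numpy as np, cv2
from station import bot
def cam(n,save=None):
    d=bot.read_camera(n); d['f']=240/np.tan(np.radians(d['vertical_fov'])/2)
    d['K']=np.array([[d['f'],0,d['cx']],[0,d['f'],d['cy']],[0,0,1]])
    d['D']=np.array(d['dist_coeffs'],float); d['T']=np.array(d['world_from_camera'])
    d['bgr']=np.ascontiguousarray(np.array(d['pixels'])[:,:,::-1])
    if save: cv2.imwrite('pics/'+save,d['bgr'])
    return d
def ray(d,px,z):
    p=cv2.undistortPoints(np.array(px,float).reshape(-1,1,2),d['K'],d['D']).reshape(-1,2)
    r=np.c_[p,np.ones(len(p))]@d['T'][:3,:3].T; o=d['T'][:3,3]
    return o+r*((z-o[2])/r[:,2])[:,None]
def proj(d,P):
    P=np.atleast_2d(np.array(P,float)); R=d['T'][:3,:3]; c=(P-d['T'][:3,3])@R
    return cv2.projectPoints(c,np.zeros(3),np.zeros(3),d['K'],d['D'])[0].reshape(-1,2)
E
python3 - <<'E'
from h import *
a=cam('scene','s0.png');b=cam('top','t0.png')
for d in(a,b): print(d['T'].round(3).tolist(),d['f'])
o=bot.get_obs();print({k:np.round(v,3).tolist() for k,v in o.items()})
E
```

```text
pics
[[-0.234, 0.69, -0.685, 1.305], [0.972, 0.173, -0.158, 0.221], [0.01, -0.703, -0.712, 0.918], [0.0, 0.0, 0.0, 1.0]] 456.37486627513834
[[-0.028, -0.975, 0.219, 0.291], [-1.0, 0.028, -0.005, 0.039], [-0.002, -0.219, -0.976, 1.168], [0.0, 0.0, 0.0, 1.0]] 500.02735056519765
{'t': 0.1, 'q': [-1.281, 0.478, 0.022, 1.556, -0.012, 1.109, -0.083], 'joint_vel': [-0.0, -0.002, 0.002, -0.003, -0.0, -0.0, 0.001], 'joint_torque': [0.004, -59.776, 1.614, -28.196, 0.013, 0.005, 0.0], 'eef_pos': [0.261, 0.622, 0.23], 'tool_rot': [-0.0, 0.198, 0.98, -0.001], 'contact_force': [0.752, 0.536, 0.084], 'torque': [-0.017, 0.002, 0.037], 'grasp_force': 0.0, 'gripper_width': 1.003}
```

View pics/s0.png

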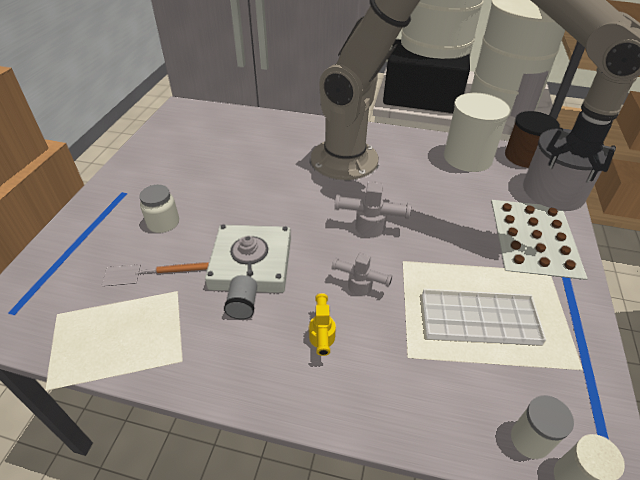

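View pics/t0.png

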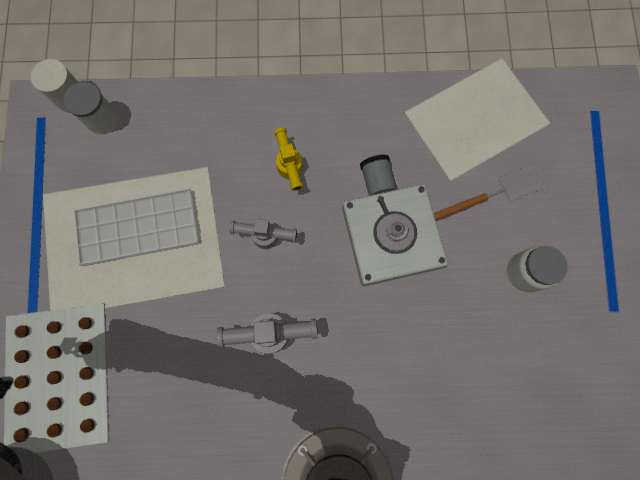

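The target tee is the smaller grey one, at (265,232) in the top view with outlets at about (235,228) and (297,237). The pump is centred at about (397,232), with its motor up at (377,172) and the pointer tip at about (380,199). I'll zoom in on both.

```bash
python3 - <<'E'
from h import *
d=cam('top')
im=d['bgr'][150:300,220:460]
a=cv2.resize(im,None,fx=3.3,fy=3.3,interpolation=cv2.INTER_CUBIC)
cv2.imwrite('pics/c0.png',a)
for n,p,z in [('tee ends',[[235,228],[296,237]],.058),('boss',[[262,225]],.109),('house',[[345,204],[424,186],[447,266],[364,284]],.05),('ring',[[395,232]],.056),('ptr',[[380,198]],.06),('tip',[[398,229]],.095)]:
    print(n,ray(d,p,z)[:,:2].round(4).tolist())
E
```

```text
tee ends [[0.558, 0.2168], [0.533, 0.0782]]
boss [[0.5508, 0.1499]]
house [[0.6099, -0.0368], [0.6482, -0.2232], [0.4581, -0.2605], [0.4227, -0.0717]]
ring [[0.5386, -0.1476]]
ptr [[0.6191, -0.1174]]
tip [[0.5365, -0.1481]]
```

View pics/c0.png

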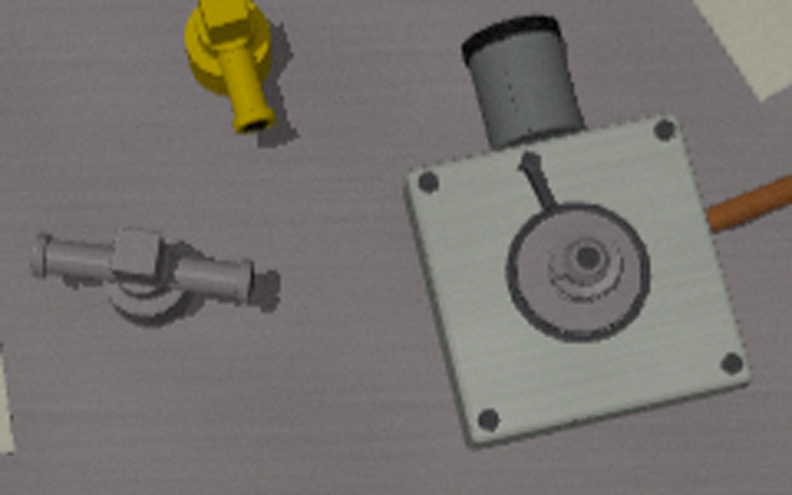

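Emit:
{"fn": "jog_arm", "kwargs": {"rows": [{"x": -37,"y": -27},{"x": -37,"y": -27},{"x": -37,"y": -27},{"x": -37,"y": -27},{"x": -37,"y": -27},{"x": -37,"y": -27},{"x": -37,"y": -27},{"x": -37,"y": -27}]}}

```text
invalid input
```

Emit:
{"fn": "jog_arm", "kwargs": {"rows": [{"x": -38,"y": -27},{"x": -38,"y": -27},{"x": -38,"y": -27},{"x": -38,"y": -27},{"az": 8.5},{"az": 8.5},{"az": 8.5},{"az": 8.5}]}}

```text
invalid input
```

Emit:
{"fn": "jog_arm", "kwargs": {"rows": [{"az": 8.5},{"az": 8.5},{"az": 8.5},{"az": 8.5},{"az": 8.5},{"az": 1},{},{}]}}

```text
invalid input
```

```bash
python3 - <<'E'
from h import *
d=cam('wrist','w0.png'); o=bot.get_obs()
print({k:np.round(v,4).tolist() for k,v in o.items()});print(d['T'].round(3).tolist(),d['f'])
print(proj(d,[[.5455,.1475,.058],[.55,.149,.109]]))
E
```

```text
{'t': 0.2, 'q': [-1.2811, 0.4775, 0.0224, 1.556, -0.0116, 1.1093, -0.0831], 'joint_vel': [-0.0008, -0.002, -0.0001, -0.003, -0.0008, 0.0003, -0.0003], 'joint_torque': [0.0003, -59.6277, 1.607, -28.1175, 0.0125, 0.0071, -0.0], 'eef_pos': [0.2614, 0.622, 0.2307], 'tool_rot': [-0.0001, 0.1976, 0.9803, -0.0005], 'contact_force': [-0.0737, 0.3636, -1.3632], 'torque': [0.0165, -0.0046, -0.0104], 'grasp_force': 0.0, 'gripper_width': 1.0016}
[[0.387, 0.888, 0.249, 0.198], [0.922, -0.373, -0.106, 0.649], [-0.002, 0.27, -0.963, 0.373], [0.0, 0.0, 0.0, 1.0]] 337.20868470267254
[[ 82.86340268 530.20088255]
 [ 60.89627612 574.54034554]]
```

View pics/w0.png

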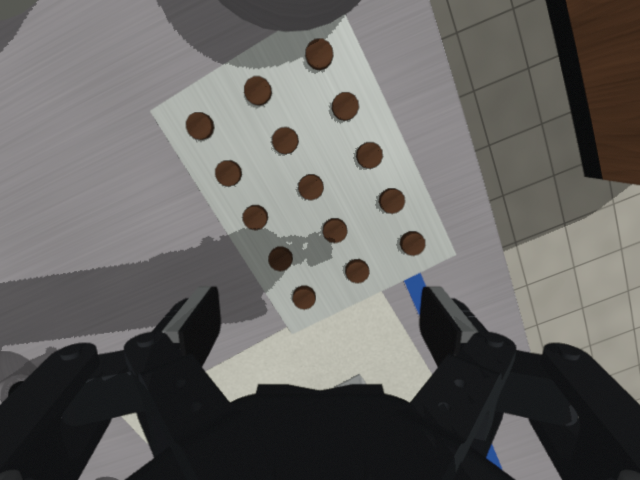

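The moves were refused, so the wrist picture only shows the chocolate tray at the start pose. Rows probably need every key.

Emit:
{"fn": "jog_arm", "kwargs": {"rows": [{"fingers": 85,"x": -37,"y": -27,"z": 0,"ax": 0,"ay": 0,"az": 0},{"fingers": 85,"x": -37,"y": -27,"z": 0,"ax": 0,"ay": 0,"az": 0},{"fingers": 85,"x": -37,"y": -27,"z": 0,"ax": 0,"ay": 0,"az": 0},{"fingers": 85,"x": -37,"y": -27,"z": 0,"ax": 0,"ay": 0,"az": 0},{"fingers": 85,"x": -37,"y": -27,"z": 0,"ax": 0,"ay": 0,"az": 0},{"fingers": 85,"x": -37,"y": -27,"z": 0,"ax": 0,"ay": 0,"az": 0},{"fingers": 85,"x": -37,"y": -27,"z": 0,"ax": 0,"ay": 0,"az": 0},{"fingers": 85,"x": -37,"y": -27,"z": 0,"ax": 0,"ay": 0,"az": 0}]}}

```text
t: 1.0
eef_pos: [0.4513, 0.3067, 0.2314]
tool_rot: [0.0, 0.198, 0.98, 0.0]
contact_force: [0.3, 0.1, -0.5]
gripper_width: 0.995
grasp_force: 0.0
```

Emit:
{"fn": "jog_arm", "kwargs": {"rows": [{"fingers": 85,"x": -38,"y": -27,"z": 0,"ax": 0,"ay": 0,"az": 0},{"fingers": 85,"x": -38,"y": -27,"z": 0,"ax": 0,"ay": 0,"az": 0},{"fingers": 85,"x": -38,"y": -27,"z": 0,"ax": 0,"ay": 0,"az": 0},{"fingers": 85,"x": -38,"y": -27,"z": 0,"ax": 0,"ay": 0,"az": 0},{"fingers": 85,"x": 0,"y": 0,"z": 0,"ax": 0,"ay": 0,"az": 8.5},{"fingers": 85,"x": 0,"y": 0,"z": 0,"ax": 0,"ay": 0,"az": 8.5},{"fingers": 85,"x": 0,"y": 0,"z": 0,"ax": 0,"ay": 0,"az": 8.5},{"fingers": 85,"x": 0,"y": 0,"z": 0,"ax": 0,"ay": 0,"az": 8.5}]}}

```text
t: 1.8
eef_pos: [0.5489, 0.1498, 0.2311]
tool_rot: [-0.0, 0.478, 0.878, -0.0]
contact_force: [0.3, -0.7, -0.2]
gripper_width: 0.997
grasp_force: 0.0
```

Emit:
{"fn": "jog_arm", "kwargs": {"rows": [{"fingers": 85,"x": 0,"y": 0,"z": 0,"ax": 0,"ay": 0,"az": 8.5},{"fingers": 85,"x": 0,"y": 0,"z": 0,"ax": 0,"ay": 0,"az": 8.5},{"fingers": 85,"x": 0,"y": 0,"z": 0,"ax": 0,"ay": 0,"az": 8.5},{"fingers": 85,"x": 0,"y": 0,"z": 0,"ax": 0,"ay": 0,"az": 8.5},{"fingers": 85,"x": 0,"y": 0,"z": 0,"ax": 0,"ay": 0,"az": 8.5},{"fingers": 85,"x": 0,"y": 0,"z": 0,"ax": 0,"ay": 0,"az": 1},{"fingers": 85,"x": 0,"y": 0,"z": 0,"ax": 0,"ay": 0,"az": 0},{"fingers": 85,"x": 0,"y": 0,"z": 0,"ax": 0,"ay": 0,"az": 0}]}}

```text
t: 2.6
eef_pos: [0.5489, 0.1501, 0.2313]
tool_rot: [-0.0, 0.767, 0.642, -0.0]
contact_force: [-0.2, 0.2, 0.8]
gripper_width: 0.999
grasp_force: 0.0
```

```bash
python3 - <<'E'
from h import *
d=cam('wrist','w1.png'); o=bot.get_obs()
print({k:np.round(o[k],4).tolist() for k in('q','eef_pos','tool_rot')});print(d['T'].round(3).tolist(),d['f'])
print(proj(d,[[.5455,.1475,.058],[.55,.149,.109]]))
E
```

```text
{'q': [-0.7636, 0.3237, 0.4857, 1.8395, -0.1753, 1.0206, -0.3846], 'eef_pos': [0.5489, 0.1501, 0.2313], 'tool_rot': [-0.0001, 0.767, 0.6417, 0.0]}
[[0.984, -0.169, -0.047, 0.56], [-0.176, -0.948, -0.266, 0.218], [0.0, 0.27, -0.963, 0.374], [0.0, 0.0, 0.0, 1.0]] 337.20868470267254
[[317.3366002  216.86452589]
 [322.07430848 228.17097959]]
```

View pics/w1.png

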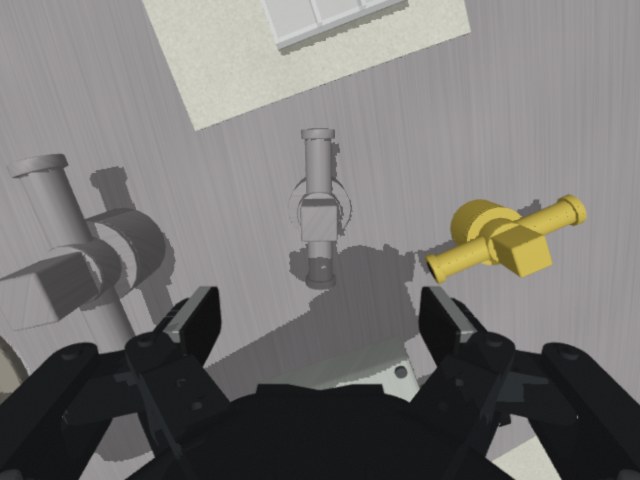

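The wrist view shows the tee with its boss top centred at about (319.5,222.5) and outlet flanges at (318,133) and (321,283), square to the fingers.

```bash
python3 - <<'E'
from h import *
d=cam('wrist'); o=bot.get_obs()
from scipy.spatial.transform import Rotation as Ro
R=Ro.from_quat(np.roll(o['tool_rot'],-1)).as_matrix()
for p,z in(((319.5,222.5),.109),((318,133),.06),((321,283),.06)):
    w=ray(d,[p],z)[0]; print(w.round(4),(R.T@(w-o['eef_pos'])*1000).round(1))
E
```

```text
[0.5488 0.154  0.109 ] [  3.9  -0.8 122.3]
[0.5599 0.2234 0.06  ] [ 74.2  -2.2 171.3]
[0.5371 0.08   0.06  ] [-71.    0.7 171.3]
```

Emit:
{"fn": "jog_arm", "kwargs": {"rows": [{"fingers": 85,"x": 2.5,"y": -1,"z": 30,"ax": 0,"ay": 0,"az": 0},{"fingers": 85,"x": 0,"y": 0,"z": 40,"ax": 0,"ay": 0,"az": 0},{"fingers": 85,"x": 0,"y": 0,"z": 40,"ax": 0,"ay": 0,"az": 0},{"fingers": 85,"x": 0,"y": 0,"z": 30,"ax": 0,"ay": 0,"az": 0},{"fingers": 85,"x": 0,"y": 0,"z": 19,"ax": 0,"ay": 0,"az": 0},{"fingers": 85,"x": 0,"y": 0,"z": 0,"ax": 0,"ay": 0,"az": 0},{"fingers": 20,"x": 0,"y": 0,"z": 0,"ax": 0,"ay": 0,"az": 0},{"fingers": 20,"x": 0,"y": 0,"z": 0,"ax": 0,"ay": 0,"az": 0}], "force": 90}}

```text
t: 3.5
eef_pos: [0.5495, 0.1529, 0.0737]
tool_rot: [0.0, 0.768, 0.641, 0.001]
contact_force: [0.6, -0.5, 0.4]
gripper_width: 0.687
grasp_force: 0.0
```

Emit:
{"fn": "jog_arm", "kwargs": {"rows": [{"fingers": 20,"x": 0,"y": 0,"z": 0,"ax": 0,"ay": 0,"az": 0},{"fingers": 20,"x": 0,"y": 0,"z": 0,"ax": 0,"ay": 0,"az": 0},{"fingers": 20,"x": 0,"y": 0,"z": 0,"ax": 0,"ay": 0,"az": 0},{"fingers": 20,"x": 0,"y": 0,"z": 0,"ax": 0,"ay": 0,"az": 0},{"fingers": 20,"x": 0,"y": 0,"z": 0,"ax": 0,"ay": 0,"az": 0},{"fingers": 20,"x": 0,"y": 0,"z": 0,"ax": 0,"ay": 0,"az": 0},{"fingers": 20,"x": 0,"y": 0,"z": 0,"ax": 0,"ay": 0,"az": 0},{"fingers": 20,"x": 0,"y": 0,"z": 0,"ax": 0,"ay": 0,"az": 0}], "force": 90}}

```text
t: 4.3
eef_pos: [0.5493, 0.1532, 0.0736]
tool_rot: [0.0, 0.768, 0.641, 0.001]
contact_force: [-1.9, 0.4, 6.9]
gripper_width: 0.34
grasp_force: 89.6
```

Emit:
{"fn": "jog_arm", "kwargs": {"rows": [{"fingers": 20,"x": 0,"y": 0,"z": -20,"ax": 0,"ay": 0,"az": 0},{"fingers": 20,"x": 0,"y": 0,"z": -40,"ax": 0,"ay": 0,"az": 0},{"fingers": 20,"x": 0,"y": 0,"z": -40,"ax": 0,"ay": 0,"az": 0},{"fingers": 20,"x": 0,"y": 0,"z": -30,"ax": 0,"ay": 0,"az": 0},{"fingers": 20,"x": -30,"y": -4,"z": 0,"ax": 0,"ay": 0,"az": 0},{"fingers": 20,"x": -40,"y": -5.4,"z": 0,"ax": 0,"ay": 0,"az": 0},{"fingers": 20,"x": -40,"y": -5.4,"z": 0,"ax": 0,"ay": 0,"az": 0},{"fingers": 20,"x": -40,"y": -5.4,"z": 0,"ax": 0,"ay": 0,"az": 0}]}}

```text
t: 5.1
eef_pos: [0.5004, 0.0074, 0.2021]
tool_rot: [-0.0, 0.767, 0.641, -0.0]
contact_force: [-0.1, -1.1, -4.7]
gripper_width: 0.339
grasp_force: 89.7
```

Emit:
{"fn": "jog_arm", "kwargs": {"rows": [{"fingers": 20,"x": -40,"y": -5.4,"z": 0,"ax": 0,"ay": 0,"az": 0},{"fingers": 20,"x": -40,"y": -5.4,"z": 0,"ax": 0,"ay": 0,"az": 0},{"fingers": 20,"x": -40,"y": -5.4,"z": 0,"ax": 0,"ay": 0,"az": 0},{"fingers": 20,"x": -30,"y": -4,"z": 0,"ax": 0,"ay": 0,"az": 0},{"fingers": 20,"x": -23,"y": -3,"z": 0,"ax": 0,"ay": 0,"az": 0},{"fingers": 20,"x": 0,"y": 0,"z": 0,"ax": 0,"ay": 0,"az": 0},{"fingers": 20,"x": 0,"y": 0,"z": 0,"ax": 0,"ay": 0,"az": 0},{"fingers": 20,"x": 0,"y": 0,"z": 0,"ax": 0,"ay": 0,"az": 0}]}}

```text
t: 5.9
eef_pos: [0.4481, -0.1562, 0.2021]
tool_rot: [-0.0, 0.767, 0.641, 0.0]
contact_force: [-0.8, -0.1, -4.2]
gripper_width: 0.34
grasp_force: 89.7
```

```bash
python3 - <<'E'
from h import *
d=cam('wrist','w2.png'); o=bot.get_obs()
print({k:np.round(o[k],4).tolist() for k in('q','eef_pos','tool_rot','grasp_force','contact_force')})
p=proj(d,[[.538,-.148,.095],[.538,-.148,.056]]);print(p)
c=d['bgr'];x,y=p[1].astype(int);x0=max(0,min(x-120,400));y0=max(0,min(y-100,300))
cv2.imwrite('pics/w2c.png',cv2.resize(c[y0:y0+180,x0:x0+240],None,fx=3.3,fy=3.3,interpolation=cv2.INTER_CUBIC));print(x0,y0)
np.save('w2.npy',np.array([0]))
import pickle;pickle.dump(d,open('w2.pkl','wb'))
E
```

```text
{'q': [-0.3539, 0.1996, 0.6404, 2.0836, -0.1519, 0.9033, 0.1939], 'eef_pos': [0.4483, -0.1561, 0.2021], 'tool_rot': [-0.0003, 0.767, 0.6416, 0.0], 'grasp_force': 89.7003, 'contact_force': [0.3458, 0.4308, -4.1223]}
[[436.41243156 201.36882549]
 [421.37096155 193.29088567]]
301 93
```

View pics/w2c.png

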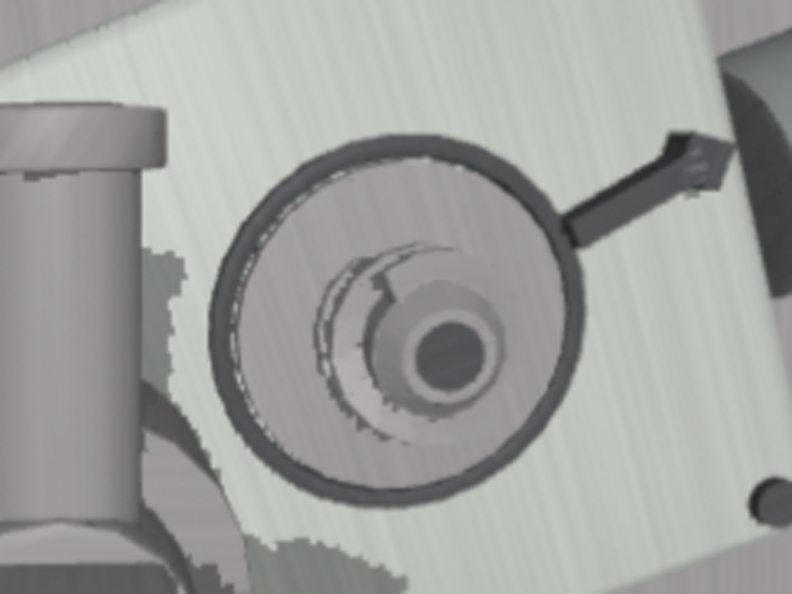

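The stub's top hole is at about crop (450,356), the ring centre at (397,320) and the pointer tip at (735,148), from which I'll get the stub axis and pointer direction.

```bash
python3 - <<'E'
from h import *
import pickle;d=pickle.load(open('w2.pkl','rb'))
f=lambda x,y,z:ray(d,[[301+x/3.3,93+y/3.3]],z)[0]
print('tip',f(450,356,.095),'ring .056',f(397,320.5,.055))
c=np.array([.538,-.148])
for n,p,z in(('tip',(735,148),.060),('mid',(572,236),.058),('tee',(397,320),0)):
    w=f(*p,z);print(n,w,np.arctan2(*(w[:2]-c)[::-1]),np.linalg.norm(w[:2]-c))
# dark ring ellipse
g=d['bgr'][93:273,301:541].astype(int);m=((g.max(2)<95)).astype(np.uint8)
n,l,s,ce=cv2.connectedComponentsWithStats(m)
for i in range(1,n):
    if s[i,4]>150: print(s[i],ce[i])
E
```

```text
tip [ 0.53874225 -0.14775317  0.095     ] ring .056 [ 0.53848773 -0.14544808  0.055     ]
tip [ 0.62547362 -0.11602777  0.06      ] 0.35042223829174013 0.09313354770425593
mid [ 0.58415698 -0.13107629  0.058     ] 0.35143491850155856 0.04916176340311237
tee [ 0.55349774 -0.15616559  0.        ] -0.48492707241244015 0.01751732685298957
[  64   21  176  132 3204] [160.38389513  77.3767166 ]
[127  98  19  20 295] [135.98983051 107.50508475]
[ 42 115  23  30 221] [ 50.21266968 127.66515837]
[227 145  13  14 152] [233.63815789 151.65131579]
[ 37 151  23  29 176] [ 48.61363636 164.46022727]
```

Emit:
{"fn": "jog_arm", "kwargs": {"rows": [{"fingers": 20,"x": 8,"y": 29,"z": 0,"ax": 0,"ay": 0,"az": 0},{"fingers": 20,"x": 8,"y": 29,"z": 0,"ax": 0,"ay": 0,"az": 0},{"fingers": 20,"x": 8.5,"y": 29.3,"z": 0,"ax": 0,"ay": 0,"az": 0},{"fingers": 20,"x": 0,"y": 0,"z": 0,"ax": 0,"ay": 0,"az": -8.4},{"fingers": 20,"x": 0,"y": 0,"z": 0,"ax": 0,"ay": 0,"az": -8.4},{"fingers": 20,"x": 0,"y": 0,"z": 0,"ax": 0,"ay": 0,"az": -8.4},{"fingers": 20,"x": 0,"y": 0,"z": 0,"ax": 0,"ay": 0,"az": -8.4},{"fingers": 20,"x": 0,"y": 0,"z": 0,"ax": 0,"ay": 0,"az": -8.4}]}}

```text
t: 6.75
eef_pos: [0.5385, -0.1474, 0.2019]
tool_rot: [-0.0, 0.483, 0.875, -0.0]
contact_force: [0.1, 1.2, -3.7]
gripper_width: 0.337
grasp_force: 90.4
```

Emit:
{"fn": "jog_arm", "kwargs": {"rows": [{"fingers": 20,"x": 0,"y": 0,"z": 0,"ax": 0,"ay": 0,"az": -8.4},{"fingers": 20,"x": 0,"y": 0,"z": 0,"ax": 0,"ay": 0,"az": -8.2},{"fingers": 20,"x": 0,"y": 0,"z": 0,"ax": 0,"ay": 0,"az": 0},{"fingers": 20,"x": 0,"y": 0,"z": 0,"ax": 0,"ay": 0,"az": 0},{"fingers": 20,"x": 0,"y": 0,"z": 0,"ax": 0,"ay": 0,"az": 0},{"fingers": 20,"x": 0,"y": 0,"z": 0,"ax": 0,"ay": 0,"az": 0},{"fingers": 20,"x": 0,"y": 0,"z": 0,"ax": 0,"ay": 0,"az": 0},{"fingers": 20,"x": 0,"y": 0,"z": 0,"ax": 0,"ay": 0,"az": 0}]}}

```text
t: 7.55
eef_pos: [0.5383, -0.1488, 0.2023]
tool_rot: [-0.0, 0.356, 0.934, -0.0]
contact_force: [0.6, 0.0, -4.3]
gripper_width: 0.343
grasp_force: 90.5
```

```bash
cat >> h.py <<'E'
def st():
    o=bot.get_obs(); w,x,y,z=o['tool_rot']
    from scipy.spatial.transform import Rotation as Ro
    R=Ro.from_quat([x,y,z,w]).as_matrix()
    print('t',round(o['t'],2),'psi',round(float(np.arctan2(R[1,1],R[0,1])),3),'q',np.round(o['q'],2).tolist(),'pos',np.round(o['eef_pos'],4).tolist(),'zax',R[:,2].round(3).tolist(),'F',np.round(o['contact_force'],1).tolist(),'M',np.round(o['torque'],2).tolist())
    return o
E
python3 - <<'E'
from h import *
st(); a=cam('top','t3.png'); b=cam('scene')
A=a['bgr'][170:290,330:480];A=cv2.resize(A,(800,640))[:300*2]
B=b['bgr'][190:310,170:320]
M=np.vstack([cv2.resize(a['bgr'][170:290,310:500],(633,400)),]) 
C=np.hstack([cv2.resize(a['bgr'][170:300,330:460],(400,400),interpolation=cv2.INTER_CUBIC),cv2.resize(b['bgr'][150:280,190:320],(400,400),interpolation=cv2.INTER_CUBIC)])
cv2.imwrite('pics/c3.png',C)
E
```

```text
t 7.55 psi 0.843 q [-0.15, 0.33, 0.38, 1.89, -0.15, 0.95, 1.14] pos [0.5383, -0.1488, 0.2023] zax [-0.0, -0.0, -1.0] F [0.6, 0.0, -4.3] M [0.04, -0.01, 0.0]
```

View pics/c3.png

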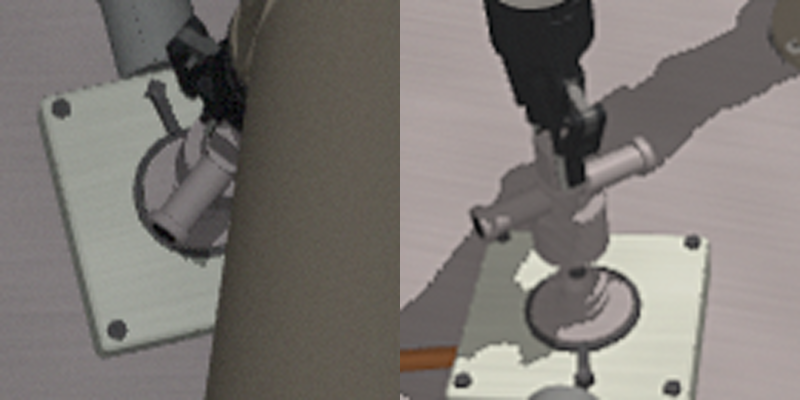

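The tee hangs upright over the stub in both views. I'll correct 1.3 mm and lower it.

Emit:
{"fn": "jog_arm", "kwargs": {"rows": [{"fingers": 20,"x": 0.7,"y": 1.1,"z": 0,"ax": 0,"ay": 0,"az": 0},{"fingers": 20,"x": 0,"y": 0,"z": 10,"ax": 0,"ay": 0,"az": 0},{"fingers": 20,"x": 0,"y": 0,"z": 10,"ax": 0,"ay": 0,"az": 0},{"fingers": 20,"x": 0,"y": 0,"z": 8,"ax": 0,"ay": 0,"az": 0},{"fingers": 20,"x": 0,"y": 0,"z": 6,"ax": 0,"ay": 0,"az": 0},{"fingers": 20,"x": 0,"y": 0,"z": 4,"ax": 0,"ay": 0,"az": 0},{"fingers": 20,"x": 0,"y": 0,"z": 4,"ax": 0,"ay": 0,"az": 0},{"fingers": 20,"x": 0,"y": 0,"z": 0,"ax": 0,"ay": 0,"az": 0}]}}

```text
t: 8.45
eef_pos: [0.5383, -0.1475, 0.1598]
tool_rot: [-0.0, 0.356, 0.935, -0.0]
contact_force: [0.5, 0.2, -4.6]
gripper_width: 0.339
grasp_force: 90.7
```

Emit:
{"fn": "jog_arm", "kwargs": {"rows": [{"fingers": 20,"x": 0,"y": 0,"z": 2,"ax": 0,"ay": 0,"az": 0},{"fingers": 20,"x": 0,"y": 0,"z": 2,"ax": 0,"ay": 0,"az": 0},{"fingers": 20,"x": 0,"y": 0,"z": 2,"ax": 0,"ay": 0,"az": 0},{"fingers": 20,"x": 0,"y": 0,"z": 2,"ax": 0,"ay": 0,"az": 0},{"fingers": 20,"x": 0,"y": 0,"z": 2,"ax": 0,"ay": 0,"az": 0},{"fingers": 20,"x": 0,"y": 0,"z": 0,"ax": 0,"ay": 0,"az": 0},{"fingers": 20,"x": 0,"y": 0,"z": 0,"ax": 0,"ay": 0,"az": 0},{"fingers": 20,"x": 0,"y": 0,"z": 0,"ax": 0,"ay": 0,"az": 0}]}}

```text
t: 9.25
eef_pos: [0.5386, -0.1476, 0.1504]
tool_rot: [0.0, 0.356, 0.935, 0.0]
contact_force: [0.5, -0.5, -4.6]
gripper_width: 0.343
grasp_force: 90.7
```

Emit:
{"fn": "jog_arm", "kwargs": {"rows": [{"fingers": 20,"x": 0,"y": 0,"z": 1,"ax": 0,"ay": 0,"az": 0},{"fingers": 20,"x": 0,"y": 0,"z": 1,"ax": 0,"ay": 0,"az": 0},{"fingers": 20,"x": 0,"y": 0,"z": 1,"ax": 0,"ay": 0,"az": 0},{"fingers": 20,"x": 0,"y": 0,"z": 1,"ax": 0,"ay": 0,"az": 0},{"fingers": 20,"x": 0,"y": 0,"z": 1,"ax": 0,"ay": 0,"az": 0},{"fingers": 20,"x": 0,"y": 0,"z": 0,"ax": 0,"ay": 0,"az": 0},{"fingers": 20,"x": 0,"y": 0,"z": 0,"ax": 0,"ay": 0,"az": 0},{"fingers": 20,"x": 0,"y": 0,"z": 0,"ax": 0,"ay": 0,"az": 0}]}}

```text
t: 10.05
eef_pos: [0.5386, -0.1476, 0.1453]
tool_rot: [0.0, 0.356, 0.935, 0.0]
contact_force: [0.2, 0.5, -4.3]
gripper_width: 0.339
grasp_force: 90.7
```

Emit:
{"fn": "jog_arm", "kwargs": {"rows": [{"fingers": 20,"x": 0,"y": 0,"z": 0.5,"ax": 0,"ay": 0,"az": 0},{"fingers": 20,"x": 0,"y": 0,"z": 0.5,"ax": 0,"ay": 0,"az": 0},{"fingers": 20,"x": 0,"y": 0,"z": 0.3,"ax": 0,"ay": 0,"az": 0},{"fingers": 20,"x": 0,"y": 0,"z": 0,"ax": 0,"ay": 0,"az": 0},{"fingers": 20,"x": 0,"y": 0,"z": 0,"ax": 0,"ay": 0,"az": 0},{"fingers": 20,"x": 0,"y": 0,"z": 0,"ax": 0,"ay": 0,"az": 0},{"fingers": 20,"x": 0,"y": 0,"z": 0,"ax": 0,"ay": 0,"az": 0},{"fingers": 20,"x": 0,"y": 0,"z": 0,"ax": 0,"ay": 0,"az": 0}]}}

```text
t: 10.85
eef_pos: [0.5387, -0.1476, 0.1443]
tool_rot: [0.0, 0.356, 0.935, 0.0]
contact_force: [-1.6, 0.9, 3.8]
gripper_width: 0.333
grasp_force: 91.3
```

Contact at the expected landing height. Now I'll turn clockwise at the thread's lead.

Emit:
{"fn": "jog_arm", "kwargs": {"rows": [{"fingers": 20,"x": 0,"y": 0,"z": 0.31,"ax": 0,"ay": 0,"az": 4},{"fingers": 20,"x": 0,"y": 0,"z": 0.31,"ax": 0,"ay": 0,"az": 4},{"fingers": 20,"x": 0,"y": 0,"z": 0.31,"ax": 0,"ay": 0,"az": 4},{"fingers": 20,"x": 0,"y": 0,"z": 0.31,"ax": 0,"ay": 0,"az": 4},{"fingers": 20,"x": 0,"y": 0,"z": 0.31,"ax": 0,"ay": 0,"az": 4},{"fingers": 20,"x": 0,"y": 0,"z": 0.31,"ax": 0,"ay": 0,"az": 4},{"fingers": 20,"x": 0,"y": 0,"z": 0,"ax": 0,"ay": 0,"az": 0},{"fingers": 20,"x": 0,"y": 0,"z": 0,"ax": 0,"ay": 0,"az": 0}]}}

```text
t: 11.65
eef_pos: [0.5395, -0.1475, 0.1425]
tool_rot: [0.001, 0.542, 0.841, 0.0]
contact_force: [2.0, 0.8, 0.8]
gripper_width: 0.344
grasp_force: 91.3
```

```bash
python3 -c "
from h import *
st()"
```

```text
t 11.65 psi 0.426 q [-0.21, 0.42, 0.46, 1.94, -0.25, 0.83, 0.81] pos [0.5395, -0.1475, 0.1425] zax [0.002, -0.0, -1.0] F [2.0, 0.8, 0.8] M [0.1, -0.63, -0.04]
```

Emit:
{"fn": "jog_arm", "kwargs": {"rows": [{"fingers": 20,"x": 0,"y": 0,"z": 0.54,"ax": 0,"ay": 0,"az": 7},{"fingers": 20,"x": 0,"y": 0,"z": 0.54,"ax": 0,"ay": 0,"az": 7},{"fingers": 20,"x": 0,"y": 0,"z": 0.54,"ax": 0,"ay": 0,"az": 7},{"fingers": 20,"x": 0,"y": 0,"z": 0.54,"ax": 0,"ay": 0,"az": 7},{"fingers": 20,"x": 0,"y": 0,"z": 0.54,"ax": 0,"ay": 0,"az": 7},{"fingers": 20,"x": 0,"y": 0,"z": 0.54,"ax": 0,"ay": 0,"az": 7},{"fingers": 20,"x": 0,"y": 0,"z": 0.54,"ax": 0,"ay": 0,"az": 7},{"fingers": 20,"x": 0,"y": 0,"z": 0,"ax": 0,"ay": 0,"az": 0}]}}

```text
t: 12.45
eef_pos: [0.5391, -0.1473, 0.1386]
tool_rot: [0.0, 0.842, 0.539, 0.0]
contact_force: [2.0, 0.5, 4.0]
gripper_width: 0.337
grasp_force: 91.5
```

```bash
python3 -c "
from h import *
st()"
```

```text
t 12.45 psi -0.431 q [-0.36, 0.47, 0.68, 1.96, -0.39, 0.84, 0.09] pos [0.5391, -0.1473, 0.1386] zax [0.001, 0.0, -1.0] F [2.0, 0.5, 4.0] M [0.35, -0.44, -0.18]
```

Emit:
{"fn": "jog_arm", "kwargs": {"rows": [{"fingers": 20,"x": 0,"y": 0,"z": 0.54,"ax": 0,"ay": 0,"az": 7},{"fingers": 20,"x": 0,"y": 0,"z": 0.54,"ax": 0,"ay": 0,"az": 7},{"fingers": 20,"x": 0,"y": 0,"z": 0.54,"ax": 0,"ay": 0,"az": 7},{"fingers": 20,"x": 0,"y": 0,"z": 0.54,"ax": 0,"ay": 0,"az": 7},{"fingers": 20,"x": 0,"y": 0,"z": 0.54,"ax": 0,"ay": 0,"az": 7},{"fingers": 20,"x": 0,"y": 0,"z": 0.54,"ax": 0,"ay": 0,"az": 7},{"fingers": 20,"x": 0,"y": 0,"z": 0.54,"ax": 0,"ay": 0,"az": 7},{"fingers": 20,"x": 0,"y": 0,"z": 0,"ax": 0,"ay": 0,"az": 0}]}}

```text
t: 13.25
eef_pos: [0.5394, -0.1477, 0.1348]
tool_rot: [0.001, 0.99, 0.143, 0.001]
contact_force: [1.9, 0.0, 2.7]
gripper_width: 0.339
grasp_force: 91.4
```

```bash
python3 -c "
from h import *
st()"
```

```text
t 13.25 psi -1.284 q [-0.51, 0.56, 0.9, 1.97, -0.56, 0.89, -0.6] pos [0.5394, -0.1477, 0.1348] zax [0.001, -0.001, -1.0] F [1.9, 0.0, 2.7] M [0.2, -0.79, -0.07]
```

Emit:
{"fn": "jog_arm", "kwargs": {"rows": [{"fingers": 20,"x": 0,"y": 0,"z": 0.45,"ax": 0,"ay": 0,"az": 6},{"fingers": 20,"x": 0,"y": 0,"z": 0.45,"ax": 0,"ay": 0,"az": 6},{"fingers": 20,"x": 0,"y": 0,"z": 0.45,"ax": 0,"ay": 0,"az": 6},{"fingers": 20,"x": 0,"y": 0,"z": 0.45,"ax": 0,"ay": 0,"az": 6},{"fingers": 20,"x": 0,"y": 0,"z": 0.45,"ax": 0,"ay": 0,"az": 6},{"fingers": 20,"x": 0,"y": 0,"z": 0.4,"ax": 0,"ay": 0,"az": 6},{"fingers": 20,"x": 0,"y": 0,"z": 0.3,"ax": 0,"ay": 0,"az": 6},{"fingers": 20,"x": 0,"y": 0,"z": 0,"ax": 0,"ay": 0,"az": 0}]}}

```text
t: 14.05
eef_pos: [0.5391, -0.1479, 0.1317]
tool_rot: [0.0, 0.975, -0.221, 0.0]
contact_force: [3.1, 0.9, 2.6]
gripper_width: 0.341
grasp_force: 91.4
```

```bash
python3 -c "
from h import *
st()"
```

```text
t 14.05 psi -2.016 q [-0.61, 0.66, 1.08, 1.97, -0.72, 0.95, -1.18] pos [0.5391, -0.1479, 0.1317] zax [0.001, -0.001, -1.0] F [3.1, 0.9, 2.6] M [0.08, -0.77, -0.11]
```

Emit:
{"fn": "jog_arm", "kwargs": {"rows": [{"fingers": 20,"x": 0,"y": 0,"z": 0.15,"ax": 0,"ay": 0,"az": 2.5},{"fingers": 20,"x": 0,"y": 0,"z": 0.15,"ax": 0,"ay": 0,"az": 2.5},{"fingers": 20,"x": 0,"y": 0,"z": 0.1,"ax": 0,"ay": 0,"az": 2.5},{"fingers": 20,"x": 0,"y": 0,"z": 0,"ax": 0,"ay": 0,"az": 2.5},{"fingers": 20,"x": 0,"y": 0,"z": 0,"ax": 0,"ay": 0,"az": 2.5},{"fingers": 20,"x": 0,"y": 0,"z": 0,"ax": 0,"ay": 0,"az": 2.5},{"fingers": 20,"x": 0,"y": 0,"z": 0,"ax": 0,"ay": 0,"az": 0},{"fingers": 20,"x": 0,"y": 0,"z": 0,"ax": 0,"ay": 0,"az": 0}]}}

```text
t: 14.85
eef_pos: [0.5385, -0.1486, 0.1316]
tool_rot: [0.0, 0.939, -0.345, 0.0]
contact_force: [1.5, -1.4, 5.3]
gripper_width: 0.338
grasp_force: 91.8
```

```bash
python3 -c "
from h import *
st()"
```

```text
t 14.85 psi -2.276 q [-0.63, 0.7, 1.14, 1.98, -0.78, 0.99, -1.38] pos [0.5385, -0.1486, 0.1316] zax [0.0, -0.001, -1.0] F [1.5, -1.4, 5.3] M [-0.24, -0.18, -0.11]
```

Emit:
{"fn": "jog_arm", "kwargs": {"rows": [{"fingers": 20,"x": 0,"y": 0,"z": 0.1,"ax": 0,"ay": 0,"az": 2},{"fingers": 20,"x": 0,"y": 0,"z": 0.1,"ax": 0,"ay": 0,"az": 2},{"fingers": 20,"x": 0,"y": 0,"z": 0,"ax": 0,"ay": 0,"az": 2},{"fingers": 20,"x": 0,"y": 0,"z": 0,"ax": 0,"ay": 0,"az": 2},{"fingers": 20,"x": 0,"y": 0,"z": 0,"ax": 0,"ay": 0,"az": 2},{"fingers": 20,"x": 0,"y": 0,"z": 0,"ax": 0,"ay": 0,"az": 0},{"fingers": 20,"x": 0,"y": 0,"z": 0,"ax": 0,"ay": 0,"az": 0},{"fingers": 20,"x": 0,"y": 0,"z": 0,"ax": 0,"ay": 0,"az": 0}]}}

```text
t: 15.65
eef_pos: [0.5393, -0.1482, 0.1317]
tool_rot: [0.0, 0.905, -0.425, 0.001]
contact_force: [2.3, -0.3, 7.0]
gripper_width: 0.34
grasp_force: 93.3
```

```bash
python3 -c "
from h import *
st()"
```

```text
t 15.65 psi -2.448 q [-0.65, 0.74, 1.18, 1.98, -0.82, 1.01, -1.52] pos [0.5393, -0.1482, 0.1317] zax [0.001, -0.001, -1.0] F [2.3, -0.3, 7.0] M [-0.21, -0.42, 0.87]
```

Emit:
{"fn": "jog_arm", "kwargs": {"rows": [{"fingers": 20,"x": 0,"y": 0,"z": 0,"ax": 0,"ay": 0,"az": 1.5},{"fingers": 20,"x": 0,"y": 0,"z": 0,"ax": 0,"ay": 0,"az": 1.5},{"fingers": 20,"x": 0,"y": 0,"z": 0,"ax": 0,"ay": 0,"az": 1},{"fingers": 20,"x": 0,"y": 0,"z": 0,"ax": 0,"ay": 0,"az": 0},{"fingers": 20,"x": 0,"y": 0,"z": 0,"ax": 0,"ay": 0,"az": 0},{"fingers": 20,"x": 0,"y": 0,"z": 0,"ax": 0,"ay": 0,"az": 0},{"fingers": 20,"x": 0,"y": 0,"z": 0,"ax": 0,"ay": 0,"az": 0},{"fingers": 20,"x": 0,"y": 0,"z": 0,"ax": 0,"ay": 0,"az": 0}]}}

```text
t: 16.45
eef_pos: [0.5394, -0.1481, 0.1317]
tool_rot: [0.001, 0.891, -0.454, 0.0]
contact_force: [1.9, -1.4, 7.5]
gripper_width: 0.342
grasp_force: 102.0
```

```bash
python3 -c "
from h import *
st()"
```

```text
t 16.45 psi -2.512 q [-0.66, 0.75, 1.19, 1.98, -0.83, 1.02, -1.58] pos [0.5394, -0.1481, 0.1317] zax [-0.0, -0.002, -1.0] F [1.9, -1.4, 7.5] M [-0.26, -0.31, 2.81]
```

Hard stop reached: the turning moment rose to 2.8 N m and the collar is down on the flange. Now I'll back it off.

Emit:
{"fn": "jog_arm", "kwargs": {"rows": [{"fingers": 20,"x": 0,"y": 0,"z": -0.2,"ax": 0,"ay": 0,"az": -7},{"fingers": 20,"x": 0,"y": 0,"z": -0.2,"ax": 0,"ay": 0,"az": -7},{"fingers": 20,"x": 0,"y": 0,"z": -0.3,"ax": 0,"ay": 0,"az": -7},{"fingers": 20,"x": 0,"y": 0,"z": -0.54,"ax": 0,"ay": 0,"az": -7},{"fingers": 20,"x": 0,"y": 0,"z": -0.54,"ax": 0,"ay": 0,"az": -7},{"fingers": 20,"x": 0,"y": 0,"z": -0.54,"ax": 0,"ay": 0,"az": -7},{"fingers": 20,"x": 0,"y": 0,"z": -0.54,"ax": 0,"ay": 0,"az": -7},{"fingers": 20,"x": 0,"y": 0,"z": -0.54,"ax": 0,"ay": 0,"az": -7}]}}

```text
t: 17.25
eef_pos: [0.5384, -0.1484, 0.134]
tool_rot: [0.001, 1.0, 0.016, 0.0]
contact_force: [3.5, -1.7, -4.4]
gripper_width: 0.34
grasp_force: 90.5
```

Emit:
{"fn": "jog_arm", "kwargs": {"rows": [{"fingers": 20,"x": 0,"y": 0,"z": -0.54,"ax": 0,"ay": 0,"az": -7},{"fingers": 20,"x": 0,"y": 0,"z": -0.54,"ax": 0,"ay": 0,"az": -7},{"fingers": 20,"x": 0,"y": 0,"z": -0.2,"ax": 0,"ay": 0,"az": -3},{"fingers": 20,"x": 0,"y": 0,"z": 0,"ax": 0,"ay": 0,"az": 0},{"fingers": 20,"x": 0,"y": 0,"z": 0,"ax": 0,"ay": 0,"az": 0},{"fingers": 20,"x": 0,"y": 0,"z": 0,"ax": 0,"ay": 0,"az": 0},{"fingers": 20,"x": 0,"y": 0,"z": 0,"ax": 0,"ay": 0,"az": 0},{"fingers": 20,"x": 0,"y": 0,"z": 0,"ax": 0,"ay": 0,"az": 0}]}}

```text
t: 18.05
eef_pos: [0.5384, -0.1478, 0.1355]
tool_rot: [0.0, 0.987, 0.159, -0.0]
contact_force: [3.6, -2.4, -5.5]
gripper_width: 0.34
grasp_force: 90.4
```

```bash
python3 - <<'E'
from h import *
st(); d=cam('wrist'); import pickle;pickle.dump(d,open('w4.pkl','wb'))
a=cam('top');b=cam('scene')
L=cv2.resize(d['bgr'],(440,330)); Rr=np.vstack([cv2.resize(a['bgr'][150:300,310:510],(360,270)),cv2.resize(b['bgr'][160:310,170:370],(360,270))])
C=np.zeros((540,800,3),np.uint8);C[:330,:440]=L;C[:,440:]=Rr;cv2.imwrite('pics/c4.png',C)
print(proj(d,[[.5385,-.1475,.062],[.6245,-.116,.062]]),proj(a,[[.5385,-.1475,.095]]))
E
```

```text
t 18.05 psi -1.251 q [-0.5, 0.55, 0.89, 1.97, -0.55, 0.88, -0.57] pos [0.5384, -0.1478, 0.1355] zax [-0.0, -0.001, -1.0] F [3.6, -2.4, -5.5] M [-0.72, -1.09, -0.04]
[[320.4472978  243.75265728]
 [315.7343798   98.20497983]] [[397.6908937  228.13303339]]
```

View pics/c4.png

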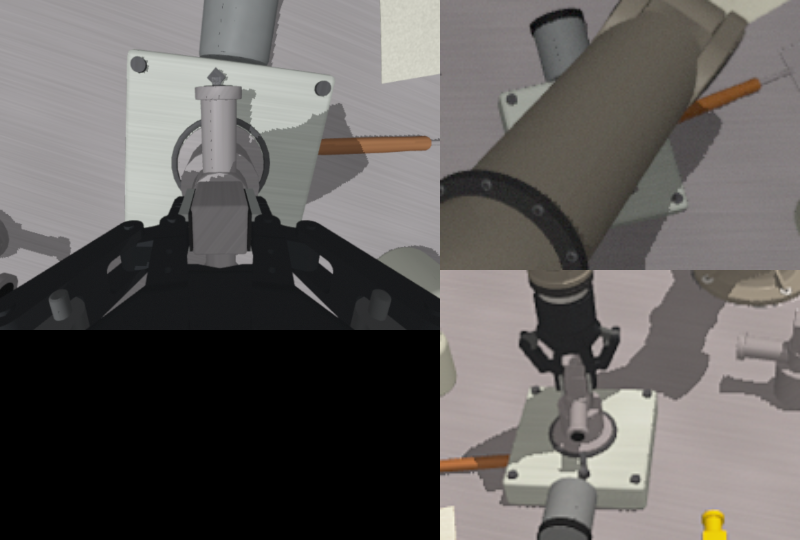

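The outlet nearly covers the pointer: the outlet end is at (218,90) and the pointer tip at (216,75) in the wrist part. I need about 1.8° more counter-clockwise, then release and rise.

Emit:
{"fn": "jog_arm", "kwargs": {"rows": [{"fingers": 20,"x": 0,"y": 0,"z": 0,"ax": 0,"ay": 0,"az": -1.8},{"fingers": 20,"x": 0,"y": 0,"z": 0.2,"ax": 0,"ay": 0,"az": 0},{"fingers": 20,"x": 0,"y": 0,"z": 0.2,"ax": 0,"ay": 0,"az": 0},{"fingers": 20,"x": 0,"y": 0,"z": 0,"ax": 0,"ay": 0,"az": 0},{"fingers": 38,"x": 0,"y": 0,"z": 0,"ax": 0,"ay": 0,"az": 0},{"fingers": 60,"x": 0,"y": 0,"z": 0,"ax": 0,"ay": 0,"az": 0},{"fingers": 75,"x": 0,"y": 0,"z": 0,"ax": 0,"ay": 0,"az": 0},{"fingers": 85,"x": 0,"y": 0,"z": 0,"ax": 0,"ay": 0,"az": 0}]}}

```text
t: 19.0
eef_pos: [0.5382, -0.1473, 0.1352]
tool_rot: [-0.0, 0.985, 0.175, -0.0]
contact_force: [0.2, -0.2, 0.1]
gripper_width: 0.934
grasp_force: 0.0
```

Emit:
{"fn": "jog_arm", "kwargs": {"rows": [{"fingers": 85,"x": 0,"y": 0,"z": 0,"ax": 0,"ay": 0,"az": 0},{"fingers": 85,"x": 0,"y": 0,"z": 0,"ax": 0,"ay": 0,"az": 0},{"fingers": 85,"x": 0,"y": 0,"z": -10,"ax": 0,"ay": 0,"az": 0},{"fingers": 85,"x": 0,"y": 0,"z": -20,"ax": 0,"ay": 0,"az": 0},{"fingers": 85,"x": 0,"y": 0,"z": -30,"ax": 0,"ay": 0,"az": 0},{"fingers": 85,"x": 0,"y": 0,"z": -40,"ax": 0,"ay": 0,"az": 0},{"fingers": 85,"x": 0,"y": 0,"z": -40,"ax": 0,"ay": 0,"az": 0},{"fingers": 85,"x": 0,"y": 0,"z": 0,"ax": 0,"ay": 0,"az": 0}]}}

```text
t: 19.8
eef_pos: [0.5411, -0.1494, 0.2809]
tool_rot: [0.001, 0.985, 0.174, 0.004]
contact_force: [0.6, -0.4, -0.3]
gripper_width: 0.994
grasp_force: 0.0
```

```bash
python3 - <<'E'
from h import *
st(); d=cam('wrist'); b=cam('scene')
C=np.hstack([cv2.resize(d['bgr'][100:400,160:480],(426,400)),cv2.resize(b['bgr'][170:320,180:320],(373,400))]);cv2.imwrite('pics/c5.png',C)
c=np.array([.5385,-.1475])
for r,z,n in((-.075,.120,'end-'),(.075,.120,'end+'),(.092,.06,'ptr')):
    print(n,proj(d,[[*(c+r*np.array([np.cos(.352),np.sin(.352)])),z]]).round(1)-[160,100])
E
```

```text
t 19.8 psi -1.221 q [-0.65, 0.37, 1.05, 1.83, -0.36, 1.14, -0.7] pos [0.5411, -0.1494, 0.2809] zax [0.009, -0.001, -1.0] F [0.6, -0.4, -0.3] M [0.02, -0.03, 0.01]
end- [[157.3 193.3]]
end+ [[156.6  34.3]]
ptr [[156.8  18.5]]
```

View pics/c5.png

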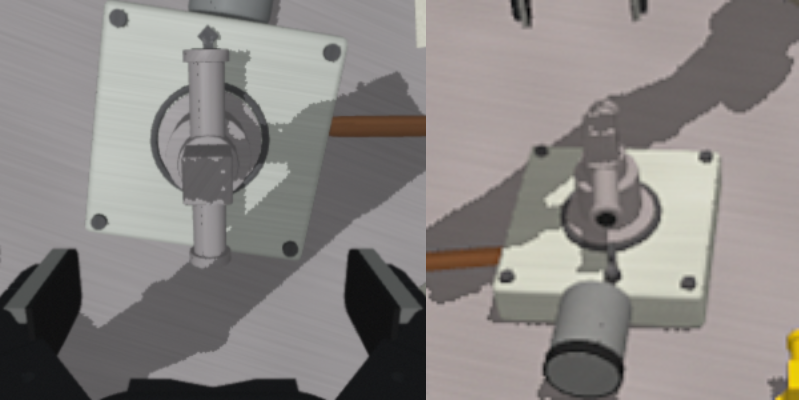

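The tee sits on the stub, released, with its near outlet end at (206,55), its far end at (211,255) and the pointer tip at (209,30). That puts it within about 0.02 rad of the pointer.

```bash
python3 -c "
from station import bot
print(bot.hand_in())"
```

```text
the job is handed in; nothing more can be done
None
```

The tee was screwed down to the hard stop, backed off about 1.2 rad until one outlet pointed within about 0.02 rad of the pointer, released, and the job was handed in at about 20 s; the hand-in call gave no verdict.

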